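Butt the printing screen into register against the rail and its stop

TASK

Set the wooden printing screen in register for the next print: push it along the table with the fingertips until its far long side lies flat against the guide rail along its whole length and its end butts against the stop clamped on the rail. Push gently and only on the wood, keeping off the mesh; do not lift the screen or take its frame between the fingers, and leave everything else on the table where it is.

Things in the scene. Friction and masses are not known exactly. Their poses are not given: they have to be found in the camera images.
- screen: Loose pine frame flat on the table, 180 mm (its x) by 230 mm (its y), 35 mm high, bars 30 mm wide; about 0.35 kg, a few newtons slide it. Origin: centre of its underside; x points to the long side that goes to the rail, y left along it, z up. Starts with its nearest corner 10 to 100 mm short of the rail, up to 0.3 rad askew to it, between the stop and the hold-down.
- mesh: The mesh and stencil stretched across the underside of the screen's window, 120 x 170 mm, its upper face 3 mm above the table; part of the screen, same origin and axes. Not to be pressed on.
- screen_far_left (a point): Lower outer corner of the screen at the end of its far long side, left (+90 mm x, +115 mm y from the screen's origin).
- screen_far_right (a point): Lower outer corner of the screen at the end of its far long side, right (+90 mm x, -115 mm y from the screen's origin).
- rail: Fixed aluminium angle 600 mm long, roughly left to right beyond the screen, upright leg 30 mm high. Origin: middle of its front face, at table height; y along the rail to the left, x away from the robot, square to the rail; the front face is x = 0, the 34 mm wide foot lies behind it. The grey blanket and paper in front of it are flat (1 mm). A corner that meets the rail well askew may bind on it.
- stop: Steel block fixed on the rail near its left or right end (either may happen), 24 mm wide along the rail; its arm sticks out 60 mm from the rail towards the robot, 26 mm high (44 mm next to the rail). Origin: on the rail's front face, midway between its side faces (y = -12 and +12 mm), axes as the rail's. The screen goes against the side face that looks to the rail's middle.
- holddown: The hold-down of the rail near its other end: a low fixed clamp 40 mm high with a black wing knob, wholly behind the rail's upright leg; it does not stop the screen. Origin on the rail's front face; axes as the rail's.
- jar_a: Bystander: capped green ink jar, 46 mm across, 78 mm high, upright. Origin at the centre of its underside.
- jar_b: Bystander: capped yellow ink jar, 46 mm across, 78 mm high, upright. Origin at the centre of its underside.
- tape: Bystander: roll of masking tape lying flat, 90 mm across, 24 mm high. Origin at the centre of its underside.
- squeegee: Bystander: squeegee lying flat, wooden handle 62 x 150 x 24 mm with a dark blade 26 mm out to its +x. Origin under the handle's centre. Lies nearer the robot, to the left.
- knife: Bystander: yellow cutter knife lying flat along its x, 160 mm long, 19 mm high. Origin near its middle. Lies nearer the robot, to the right.
- brush: Bystander: brush 190 mm long lying far out to the left, pointing away from the robot.
- spatula: Bystander: spatula 200 mm long lying far out to the right, pointing away from the robot.
Mind the look-alikes: they are no part of the job. Leave any blue or yellow look-alike of the stop alone.

How it is judged:
By the outcome, as a careful person would: the job done as asked, in the order asked, and still so for the second after the job is handed in, with the robot touching nothing.
It also fails if it takes over 64 s, if anything falls off the work surface, if the arm or the gripper's body presses on something with over 40 N, if the wrist force passes 120 N, or if a joint passes its speed limit or range.

ROBOT

A 6-joint arm with a two-finger parallel gripper is mounted at the origin on the work surface. World frame = base frame: x ahead of the robot, y to its left, z up, the work surface at z = 0. Lengths are in m, angles in rad, forces in N, time in s.
With the tool pointing down it reaches from about 0.3 to 0.775 m from the base axis. Payload 14.6 kg.
Tool frame: the origin (TCP) lies on the centre line of the jaws, within the pads' length; the fingertips stand 19 mm ahead of it and the grasp point (between the pads) is the TCP; y points along the fingers, x is the direction in which the jaws open and shut, and the axes are right-handed (so a half turn about y gives the same grasp; the last joint's range is limited). The gripper opens to 94 mm and grips with 3 to 60 N. Pads are 16 mm wide; open, the fingers measure 119 mm over their backs; the gripper's body (75 mm by 177 mm) begins 78 mm behind the grasp point.
Start: joints at [-1.325, 0.3, 1.521, -0, 1.321, -0.067], TCP at [0.169, -0.523, 0.224] pointing down, gripper open.
Joint ranges: [-3.03, 3.03], [-0.79, 2.21], [0.23, 2.52], [-1.04, 4.18], [0, 3.07], [-2.55, 2.55]. Speed limits (rad/s): [2.22, 2.22, 2.57, 3.14, 3.14, 3.14].

INTERFACE

Orientations are given as [roll, pitch, yaw] about the fixed x, y, z axes, in that order (R = Rz(yaw) Ry(pitch) Rx(roll)).
In Python, from station import ctrl, optics gives the robot as it stands.
- The arm moves only by the tool jog_arm, never from a script. Its argument "targets" is a list of rows, each a list of 3 entries, a list of its own where there are three numbers: the finger opening in cm, from 0 to 9.4, then the shift along the tool's x, y, z in cm, then the turn about the tool's y in rad. A call has 1 to 10 rows; each row is the pose to reach, as a shift and turn from the pose commanded when the call began, along the tool's axes at that moment; what a row does not reach only later rows make up. A row lasts 1/10 s, in which the tool goes at most 50 mm and 8.59 degrees, less where a joint would pass 70% of its speed; a pose out of reach is approached as far as the arm can. A call with a gripper value outside its range is refused whole. The fingers move at their own pace and stop on an object; "grip_force" is the grip in N (left out, the last holds). Time passes only in rows, so rows that repeat a pose let the fingers close. It gives the time, the measured TCP pose, the force and the opening at its end, in the units of the state.
- ctrl.get_obs(): the state, without advancing time (a new reading comes with each control period).
- optics.camera(name): name is "side" or "top"; returns a dict with "img" (420x560x3 uint8, red, green, blue), "range_z" (420x560 float32, m along the optical axis (not along the pixel's ray), 0 where there is no reading), "camera_matrix" (3x3 intrinsics, pixels), "k1" (the pictures are not rectified: a ray, as slopes to the right and down, at radius r is drawn at 1 + k1 r^2 times it, then the intrinsics apply), "world_to_cam" (4x4, takes a point from world to camera coordinates). Camera axes: x right, y up, looking along -z (the intrinsics and any distortion apply to the point x, -y, -z); pixel columns grow to the right and rows downward; lengths in m; the calibration is good to about 2 mm. A picture is of the moment at which its call begins.
- ctrl.hand_in(): hands the job in, once; it reports no verdict.
The state is a dict: "time_s": time; "qpos": joint angles; "joint_vel": joint speeds; "tau": joint torques, N m; "ee_pos": TCP position; "eef_rot": TCP orientation; "force": force on the tool from outside, world axes, zero at the start; "moment": the same for the moment, N m; "grip_width": finger opening in m.
Only numpy, scipy, OpenCV 4.12 (cv2) and the standard library are available. Lean on these libraries where they do the work, as an engineer would, in place of code of your own. Each camera call takes 0.05 s, during which the arm holds its last target. There are 200 camera calls.

## Working session

There is one attempt and no reset: what is moved stays moved. The work goes in short steps, Python scripts to look and compute and a tool call to move; the robot and the scene stay as the last step left them, time stands still between calls to the robot, and variables do not carry over. Pictures are saved under pics/ and viewed, about 8 in all and at most 12, crops included, and the job is handed in when it is done.

Besides the shell and the picture viewer there is one more tool, called after ">>>" as name(argument=value, ...), one argument or row to a line, values as JSON. jog_arm: Moves the arm, as the interface text tells. Its arguments: {"type":"object","properties":{"targets":{"type":"array","items":{"type":"array"}},"grip_force":{"type":"number"}},"required":["targets"]}

```bash
mkdir -p pics; cat > h.py <<'E'
import numpy as np, cv2
from station import ctrl, optics
def shot(n,f=None):
    c=optics.camera(n)
    if f: cv2.imwrite('pics/'+f,c['img'][:,:,::-1])
    return c
def ray(c,u,v):
    K=c['camera_matrix'];k=c['k1']
    d=np.array([(u-K[0,2])/K[0,0],(v-K[1,2])/K[1,1]]);s=d.copy()
    for _ in range(20): s=d/(1+k*(s@s))
    T=np.array(c['world_to_cam']);R=T[:3,:3]
    return -R.T@T[:3,3], R.T@np.array([s[0],-s[1],-1.])
def onz(c,u,v,z):
    o,d=ray(c,u,v); return o+d*(z-o[2])/d[2]
def world(c,u,v):
    o,d=ray(c,u,v); return o+d*c['range_z'][int(v),int(u)]
def pix(c,p):
    T=np.array(c['world_to_cam']);q=T[:3,:3]@p+T[:3,3];s=np.array([q[0],-q[1]])/-q[2]
    s=s*(1+c['k1']*(s@s));K=c['camera_matrix'];return np.array([K[0,0]*s[0]+K[0,2],K[1,1]*s[1]+K[1,2]])
E
python3 - <<'E'
from h import *
o=ctrl.get_obs();print(o)
for n in('top','side'):
    c=shot(n,n+'1.png');print(n,ray(c,280,210),c['k1'],c['camera_matrix'][0,0])
E
```

```text
{'time_s': 0.0, 'qpos': array([-1.32460254e+00,  3.00461900e-01,  1.52162766e+00, -1.80084847e-06,
        1.32071995e+00, -6.65405122e-02]), 'joint_vel': array([ 1.05956887e-03,  2.57282754e-04, -1.76333385e-05, -2.52429899e-03,
        2.28677395e-04, -2.17582036e-04]), 'tau': array([ 7.69855487e-04, -5.31806982e+01, -3.52738130e+01,  7.08738528e-02,
        2.43731408e-02, -6.63913033e-05]), 'ee_pos': array([ 0.16917701, -0.52305617,  0.22387167]), 'eef_rot': array([-1.57071716e+00,  1.21427828e-03, -1.25806153e+00]), 'force': array([-0.2246272 , -0.68289982,  0.21758602]), 'moment': array([ 0.02554005,  0.03399274, -0.02128456]), 'grip_width': 0.09414557068717941}
top (array([ 0.41936635, -0.00330229,  1.38447808]), array([ 0.13352107,  0.02610096, -0.9908055 ])) -0.10640793532405676 519.9579534917145
side (array([0.37390285, 1.08472389, 0.85025311]), array([ 0.1643058 , -0.7743369 , -0.61116608])) -0.05454599208746951 430.1056864945415
```

View pics/top1.png

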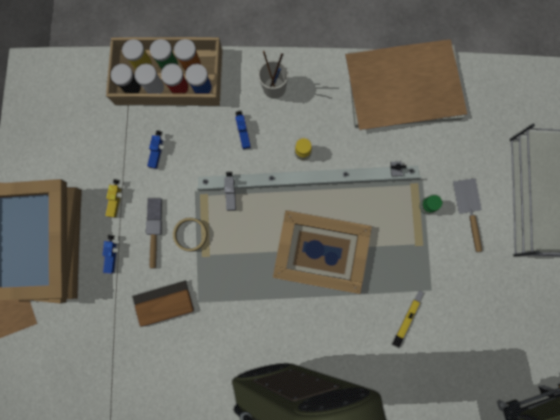

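View pics/side1.png

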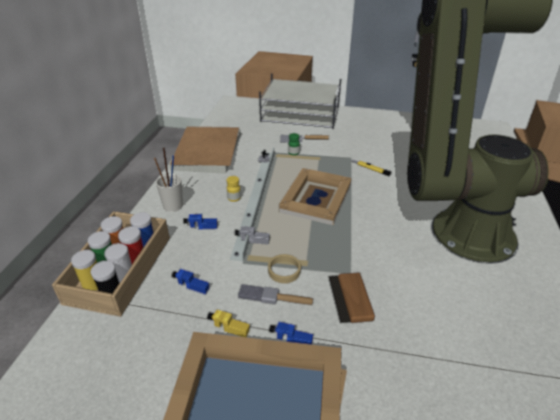

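The top view shows the screen at (323,252). The steel stop is on the rail's left end at (231,190), and the hold-down is at (399,170).
- **Stop candidates:** grey (231,190), blue (243,130), (155,150) and (110,253), yellow (113,198). Only the grey one is clamped on the rail.
- **Screen candidates:** the pine frame at (323,252) on the blanket, and a large frame at far left (30,240). The first one fits 180 x 230 mm.

Next I'll measure and confirm with an enlarged crop.

```bash
cat >> h.py <<'E'
def screen(c,zc=0.035):
    hsv=cv2.cvtColor(c['img'],cv2.COLOR_RGB2HSV)
    m=cv2.inRange(hsv,(8,75,70),(24,255,255)); m[:, :245]=0;m[:,400:]=0;m[:165]=0;m[310:]=0
    m=cv2.morphologyEx(m,cv2.MORPH_CLOSE,np.ones((3,3)))
    k=max(cv2.findContours(m,cv2.RETR_EXTERNAL,cv2.CHAIN_APPROX_NONE)[0],key=cv2.contourArea)
    return m,k
E
python3 - <<'E'
from h import *
c=shot('top');m,k=screen(c)
hull=cv2.convexHull(k)
P=np.array([onz(c,u,v,.035)[:2] for u,v in k[:,0]],np.float32)
r=cv2.minAreaRect(P);print(r);print(cv2.boxPoints(r))
print('px',cv2.boxPoints(cv2.minAreaRect(k)))
im=c['img'][:,:,::-1].copy();cv2.drawContours(im,[k],-1,(0,0,255),1)
im2=cv2.resize(im[150:310,190:450],None,fx=3,fy=3,interpolation=cv2.INTER_CUBIC)
im2=cv2.convertScaleAbs(im2,alpha=1.5);cv2.imwrite('pics/crop1.png',im2)
for p in [(300,225),(360,240),(340,285),(284,260),(323,256)]: print(p,world(c,*p),c['img'][p[1],p[0]])
E
```

```text
((0.49568045139312744, -0.08040779829025269), (0.22862091660499573, 0.17747043073177338), 80.74298858642578)
[[ 0.3897125  -0.17895532]
 [ 0.56487167 -0.2075038 ]
 [ 0.6016484   0.01813972]
 [ 0.42648923  0.0466882 ]]
px [[272.744   277.40802]
 [284.968   210.17598]
 [371.91202 225.98398]
 [359.68802 293.216  ]]
(300, 225) [ 0.56599846 -0.02134048  0.00651676] [79 74 62]
(360, 240) [ 0.52704952 -0.177292    0.03951544] [126 105  73]
(340, 285) [ 0.40994354 -0.12725962  0.03732844] [115  96  68]
(284, 260) [0.47082153 0.01845074 0.03508784] [119  99  70]
(323, 256) [ 0.48523423 -0.08430033  0.00111418] [71 62 59]
```

View pics/crop1.png

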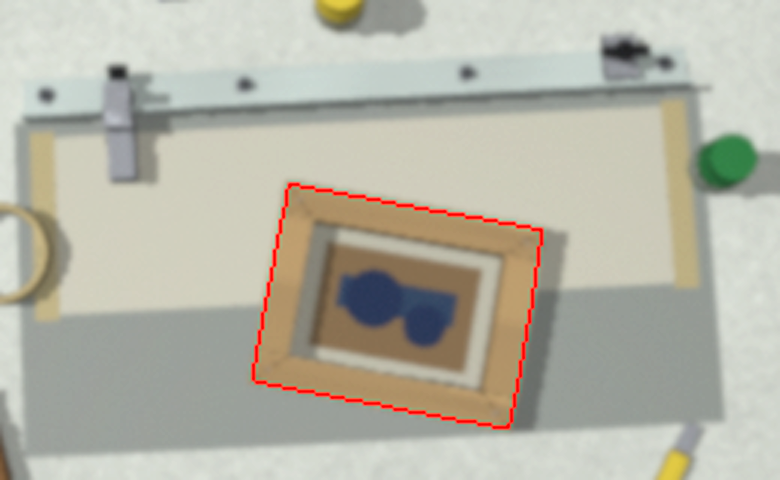

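The crop confirms the red contour traces the pine frame and the steel stop sits on the rail at left, with its arm tip near crop (122,180). Now the rail and stop edges.

```bash
python3 - <<'E'
from h import *
c=shot('top');g=cv2.cvtColor(c['img'],cv2.COLOR_RGB2GRAY).astype(float)
for u in (270,320,380):
    print(u,[int(x) for x in g[170:196,u]])
top=[];bot=[]
for u in list(range(245,390,3)):
    # approx line
    v0=187.5-(u-200)*.043
    vs=np.arange(int(v0)-8,int(v0)+9);col=g[vs,u];d=np.diff(col)
    def sub(i):
        w=np.abs(d[i-1:i+2]);return vs[i]+.5+(w@[-1,0,1])/w.sum()
    i=np.argmin(d[1:-1])+1;top.append((u,sub(i)))
    j=np.argmax(d[i+1:-1])+i+1;bot.append((u,sub(j)))
for n,L,z in(('top',top,.03),('bot',bot,.001)):
    P=np.array([onz(c,u,v,z)[:2] for u,v in L],np.float32)
    l=cv2.fitLine(P,cv2.DIST_HUBER,0,.001,.001).ravel();l[:2]*=np.sign(l[1])
    nrm=np.array([l[1],-l[0]]);res=(P-l[2:])@nrm
    print(n,'yaw',np.arctan2(-l[0],l[1]),'x at y=0',l[2]-l[3]*l[0]/l[1],'rms',res.std())
for v in (196,200,204): print(v,[int(x) for x in g[v,216:250]])
E
```

```text
270 [142, 142, 141, 136, 130, 116, 94, 74, 70, 82, 106, 125, 133, 132, 120, 95, 77, 83, 95, 101, 104, 109, 120, 130, 135, 135]
320 [140, 137, 136, 135, 135, 135, 135, 135, 135, 135, 134, 127, 104, 81, 78, 90, 98, 102, 106, 115, 127, 132, 134, 135, 135, 135]
380 [140, 140, 139, 139, 139, 140, 140, 138, 130, 107, 82, 78, 89, 98, 101, 105, 115, 126, 132, 134, 134, 134, 134, 135, 134, 134]
top yaw 0.075005725 x at y=0 0.6736897 rms 0.00031042693
bot yaw 0.076019004 x at y=0 0.67074186 rms 0.002932566
196 [134, 133, 133, 133, 134, 134, 135, 132, 125, 114, 108, 107, 107, 107, 107, 108, 105, 98, 87, 80, 87, 92, 93, 93, 94, 101, 115, 127, 132, 133, 133, 134, 135, 136]
200 [137, 137, 136, 136, 136, 137, 136, 137, 134, 127, 116, 109, 107, 107, 108, 108, 107, 102, 91, 82, 87, 92, 93, 94, 97, 110, 124, 134, 136, 136, 135, 136, 136, 136]
204 [137, 137, 137, 136, 137, 136, 136, 137, 135, 131, 120, 111, 108, 108, 108, 108, 107, 104, 93, 82, 86, 92, 94, 94, 94, 98, 112, 128, 136, 136, 136, 136, 137, 136]
```

```bash
cat >> h.py <<'E'
RHO=0.0755; R0=np.array([0.673,0.]); XR=np.array([np.cos(RHO),np.sin(RHO)]); YR=np.array([-XR[1],XR[0]])
def rl(p): d=np.asarray(p)[:2]-R0; return np.array([d@XR,d@YR])
def tomove(p,psi):  # cm shift in tool x,y,z and turn from current measured pose
    o=ctrl.get_obs();y=o['eef_rot'][2];d=np.array(p)-o['ee_pos']
    x=np.array([np.cos(y),np.sin(y)]);z=np.array([-np.sin(y),np.cos(y)])
    return np.round([100*d[:2]@x,-100*d[2],100*d[:2]@z,y-psi],3)
E
python3 - <<'E'
from h import *
c=shot('top')
for v,ul,ur in((196,225,233.4),(200,226,233.7),(204,226.3,233.8)):
    a=onz(c,ul,v,.026);b=onz(c,ur+.2,v,.026);print('stop',rl(a),rl(b))
s=shot('side'); 
for q in [(0.6016,0.0181),(0.5649,-.2075),(.3897,-.179),(.4265,.0467)]: print('corner rail',rl(q),'side px',pix(s,np.array([*q,.035])))
h=cv2.cvtColor(c['img'],cv2.COLOR_RGB2HSV)
for p in [(433,204),(303,149),(395,345),(420,295)]: print(p,onz(c,*p,.02))
# approach pose: near-side midpoint, 30mm short
yaw=-.1616;x=np.array([np.cos(yaw),np.sin(yaw)])
cen=np.array([.4957,-.0804]);p=cen-x*(.09+.008+.03);print(p,np.linalg.norm(p))
print(tomove([*p,.10],yaw-np.pi/2),tomove([*p,.033],yaw-np.pi/2))
E
```

```text
stop [-0.02281799  0.18171048] [-0.02404417  0.15882683]
stop [-0.03369611  0.17943093] [-0.03481463  0.1584335 ]
stop [-0.04445151  0.17901821] [-0.04553437  0.15857325]
corner rail [-0.06983135  0.02343402] side px [279.57124886 203.29242414]
corner rail [-0.12344342 -0.19875508] side px [302.80677478 167.47916031]
corner rail [-0.29599461 -0.15712123] side px [351.54568754 177.4099457 ]
corner rail [-0.24227528  0.06516004] side px [333.77782307 215.88049249]
(433, 204) [ 0.62902641 -0.3743318   0.02      ]
(303, 149) [ 0.77026916 -0.02486166  0.02      ]
(395, 345) [ 0.25811129 -0.27401945  0.02      ]
(420, 295) [ 0.38811236 -0.33863476  0.02      ]
[ 0.3693677  -0.05980511] 0.3741779624364396
[-37.935  12.425  33.304   0.474] [-37.935  19.125  33.304   0.474]
```

>>> jog_arm(
  targets=[
    [9.4,[-4,0,3.5],0.05],
    [9.4,[-8,1,7],0.1],
    [9.4,[-12,3,10.5],0.15],
    [9.4,[-16,5,14],0.2],
    [9.4,[-20,7,17.5],0.25],
    [9.4,[-24,9,21],0.3],
    [9.4,[-28,11,24.5],0.35],
    [9.4,[-32,12,28],0.4],
    [9.4,[-36,12,31.5],0.45],
    [9.4,[-37.9,12,33.3],0.474],
  ],
)

```text
time_s: 1.3
ee_pos: [0.3602, -0.0793, 0.106]
eef_rot: [-1.571, -0.0, -1.734]
force: [1.1, -0.6, -0.2]
grip_width: 0.0944
```

```bash
python3 - <<'E'
from h import *
o=ctrl.get_obs();print(o['time_s'],o['ee_pos'],o['eef_rot'],o['force'],o['grip_width']);print(tomove([.3694,-.0598,.033],-.1616-np.pi/2))
E
```

```text
1.3 [ 0.36024076 -0.07932342  0.1059763 ] [-1.57073111e+00 -3.42873043e-05 -1.73431998e+00] [ 1.11395248 -0.56277748 -0.21177559] 0.09437344160133114
[-2.075e+00  7.298e+00  5.860e-01 -2.000e-03]
```

>>> jog_arm(
  targets=[
    [9.4,[0,0,0],0],
    [9.4,[0,2,0],0],
    [9.4,[0,4,0],0],
    [9.4,[0,5.5,0],0],
    [9.4,[0,6.5,0],0],
    [9.4,[0,7,0],0],
    [9.4,[0,7,0],0],
  ],
)

```text
time_s: 2.0
ee_pos: [0.3599, -0.0815, 0.036]
eef_rot: [-1.571, 0.0, -1.732]
force: [0.1, 0.6, 0.5]
grip_width: 0.094
```

```bash
python3 - <<'E'
from h import *
o=ctrl.get_obs();print(o['time_s'],o['ee_pos'],o['eef_rot'],o['force'],o['grip_width']);print(tomove([.3694,-.0598,.033],-.1616-np.pi/2))
c=shot('top','top2.png')
E
```

```text
2.0 [ 0.35991852 -0.0814903   0.03604819] [-1.57138329e+00  9.71072437e-05 -1.73236535e+00] [0.14873717 0.58902979 0.45890646] 0.09401481344197826
[-2.293  0.305  0.587  0.   ]
```

View pics/top2.png

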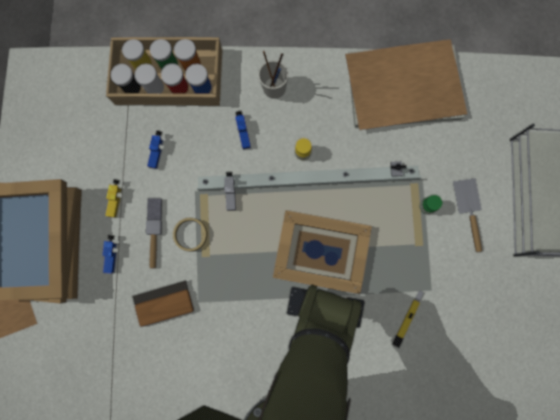

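The tool is down behind the near bar, about 20 mm right of the screen's centre, which helps the counter-clockwise turn. I'll advance until nearly touching, then push with rotation.

>>> jog_arm(
  targets=[
    [9.4,[0,0.3,1.0],0],
    [9.4,[0,0.3,2],0],
    [9.4,[0,0.3,2.6],0],
    [9.4,[0,0.3,3.0],0],
    [9.4,[0,0.3,3.3],0],
    [9.4,[0,0.3,3.5],0],
    [9.4,[0,0.3,3.7],0],
    [9.4,[0,0.3,3.9],0],
  ],
)

```text
time_s: 2.85
ee_pos: [0.398, -0.0874, 0.0331]
eef_rot: [-1.572, 0.0, -1.732]
force: [-3.3, 0.5, 2.2]
grip_width: 0.0939
```

>>> jog_arm(
  targets=[
    [9.4,[-0.07,0,0.3],-0.01],
    [9.4,[-0.14,0,0.6],-0.02],
    [9.4,[-0.21,0,0.9],-0.03],
    [9.4,[-0.28,0,1.2],-0.04],
    [9.4,[-0.35,0,1.5],-0.05],
    [9.4,[-0.42,0,1.8],-0.06],
    [9.4,[-0.5,0,2.1],-0.07],
    [9.4,[-0.57,0,2.4],-0.08],
    [9.4,[-0.64,0,2.7],-0.09],
    [9.4,[-0.7,0,3.0],-0.1],
  ],
)

```text
time_s: 3.85
ee_pos: [0.4296, -0.0854, 0.0332]
eef_rot: [-1.571, -0.0, -1.631]
force: [-1.8, -0.8, -1.6]
grip_width: 0.094
```

```bash
cat >> h.py <<'E'
def report(f=None):
    o=ctrl.get_obs();print('t',o['time_s'],'ee',o['ee_pos'].round(4),'psi',o['eef_rot'][2].round(4),'F',o['force'].round(1),'tcp rail',rl(o['ee_pos']))
    c=shot('top',f);m,k=screen(c)
    P=np.array([onz(c,u,v,.035)[:2] for u,v in k[:,0]],np.float32)
    P=np.array([rl(p) for p in P],np.float32)
    r=cv2.minAreaRect(P);print('size',r[1],'ang',r[2]);print(cv2.boxPoints(r).round(4).tolist())
    return c
E
python3 -c "
from h import *
report('top3.png')"
```

```text
t 3.85 ee [ 0.4296 -0.0854  0.0332] psi -1.6312 F [-1.8 -0.8 -1.6] tcp rail [-0.24917695 -0.06681375]
size (0.22826406359672546, 0.17671138048171997) ang 81.99939727783203
[[-0.2515999972820282, -0.15929999947547913], [-0.07660000026226044, -0.18389999866485596], [-0.04490000009536743, 0.0421999990940094], [-0.2198999971151352, 0.06679999828338623]]
```

View pics/top3.png

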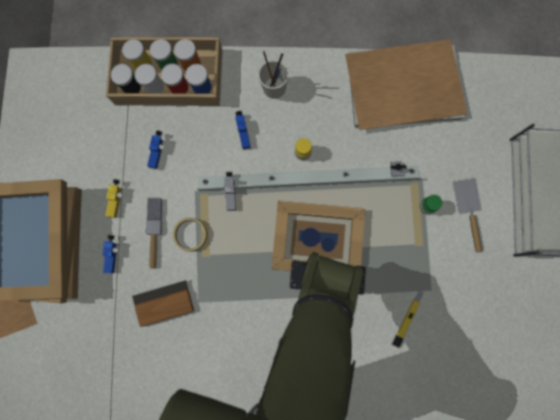

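The screen follows the fingers: skew is down to 0.14 rad, with gaps of 45 mm and 77 mm. Continuing.

>>> jog_arm(
  targets=[
    [9.4,[-0.04,0,0.3],-0.01],
    [9.4,[-0.08,0,0.6],-0.02],
    [9.4,[-0.12,0,0.9],-0.03],
    [9.4,[-0.16,0,1.2],-0.04],
    [9.4,[-0.2,0,1.5],-0.05],
    [9.4,[-0.25,0,1.8],-0.06],
    [9.4,[-0.3,0,2.1],-0.07],
    [9.4,[-0.34,0,2.4],-0.08],
    [9.4,[-0.38,0,2.7],-0.09],
    [9.4,[-0.42,0,3.0],-0.1],
  ],
)

```text
time_s: 4.9
ee_pos: [0.4597, -0.0831, 0.0332]
eef_rot: [-1.571, -0.0, -1.531]
force: [-3.8, -1.4, 1.3]
grip_width: 0.094
```

>>> jog_arm(
  targets=[
    [9.4,[-0.01,0,0.3],-0.01],
    [9.4,[-0.02,0,0.6],-0.02],
    [9.4,[-0.03,0,0.9],-0.03],
    [9.4,[-0.04,0,1.2],-0.036],
    [9.4,[-0.05,0,1.5],-0.036],
    [9.4,[-0.06,0,1.8],-0.036],
    [9.4,[-0.07,0,2.0],-0.036],
    [9.4,[-0.07,0,2.2],-0.036],
  ],
)

```text
time_s: 5.7
ee_pos: [0.4814, -0.0813, 0.0332]
eef_rot: [-1.571, 0.0, -1.496]
force: [-5.5, -0.7, 4.5]
grip_width: 0.0943
```

```bash
python3 -c "
from h import *
report()"
```

```text
t 5.7 ee [ 0.4814 -0.0813  0.0332] psi -1.4956 F [-5.5 -0.7  4.5] tcp rail [-0.19716027 -0.06665403]
size (0.17832940816879272, 0.2281772941350937) ang 0.060768019407987595
[[-0.18790000677108765, 0.06970000267028809], [-0.1876000016927719, -0.15839999914169312], [-0.00930000003427267, -0.1581999957561493], [-0.009499999694526196, 0.06989999860525131]]
```

>>> jog_arm(
  targets=[
    [9.4,[0,0,0.15],0],
    [9.4,[0,0,0.3],0],
    [9.4,[0,0,0.45],0],
    [9.4,[0,0,0.6],0],
    [9.4,[0,0,0.7],0],
  ],
)

```text
time_s: 6.25
ee_pos: [0.4886, -0.081, 0.0331]
eef_rot: [-1.571, -0.0, -1.496]
force: [-3.1, 0.1, 1.0]
grip_width: 0.0939
```

>>> jog_arm(
  targets=[
    [9.4,[0,0,0.05],0],
    [9.4,[0,0,0.1],0],
    [9.4,[0,0,0.15],0],
    [9.4,[0,0,0.2],0],
  ],
)

```text
time_s: 6.65
ee_pos: [0.4905, -0.0809, 0.0332]
eef_rot: [-1.571, 0.0, -1.496]
force: [-2.1, -0.8, -1.1]
grip_width: 0.0941
```

```bash
python3 -c "
from h import *
report()"
```

```text
t 6.65 ee [ 0.4905 -0.0809  0.0332] psi -1.4961 F [-2.1 -0.8 -1.1] tcp rail [-0.18812751 -0.06685542]
size (0.1773529052734375, 0.22837725281715393) ang 0.11145048588514328
[[-0.17980000376701355, 0.06949999928474426], [-0.1793999969959259, -0.15889999270439148], [-0.002099999925121665, -0.15860000252723694], [-0.0024999999441206455, 0.0697999969124794]]
```

Not in contact yet; creeping on.

>>> jog_arm(
  targets=[
    [9.4,[0,0,0.05],0],
    [9.4,[0,0,0.1],0],
    [9.4,[0,0,0.15],0],
  ],
)

```text
time_s: 7.0
ee_pos: [0.4909, -0.0808, 0.0332]
eef_rot: [-1.573, 0.0, -1.496]
force: [-13.6, -2.2, 9.0]
grip_width: 0.094
```

>>> jog_arm(
  targets=[
    [9.4,[0,0,0.05],0],
    [9.4,[0,0,0.1],0],
  ],
)

```text
time_s: 7.2
ee_pos: [0.491, -0.0808, 0.0331]
eef_rot: [-1.576, 0.0, -1.496]
force: [-22.1, -3.3, 15.7]
grip_width: 0.0941
```

>>> jog_arm(
  targets=[
    [9.4,[0,0,-0.5],0],
    [9.4,[0,0,-1.5],0],
    [9.4,[0,0,-3],0],
    [9.4,[0,-1,-4],0],
    [9.4,[0,-4,-4],0],
    [9.4,[0,-7,-4],0],
    [9.4,[0,-10,-4],0],
    [9.4,[0,-10,-4],0],
  ],
)

```text
time_s: 8.0
ee_pos: [0.4545, -0.0841, 0.1368]
eef_rot: [-1.564, -0.002, -1.496]
force: [-0.2, 0.7, -0.1]
grip_width: 0.0939
```

```bash
python3 - <<'E'
from h import *
report()
p=R0-.09*XR-.20*YR;print(p,tomove([*p,.133],RHO))
E
```

```text
t 8.0 ee [ 0.4545 -0.0841  0.1368] psi -1.4961 F [-0.2  0.7 -0.1] tcp rail [-0.22426378 -0.06735881]
size (0.1789739578962326, 0.22835838794708252) ang 0.035845596343278885
[[-0.1809999942779541, 0.06949999928474426], [-0.1808999925851822, -0.15880000591278076], [-0.0019000000320374966, -0.15870000422000885], [-0.0020000000949949026, 0.06960000097751617]]
[ 0.59834205 -0.20621879] [13.281  0.174 13.517 -1.572]
```

>>> jog_arm(
  targets=[
    [9.4,[1.5,0,1.5],-0.14],
    [9.4,[3,0,3],-0.28],
    [9.4,[4.5,0,4.5],-0.42],
    [9.4,[6,0,6],-0.56],
    [9.4,[7.5,0,7.5],-0.7],
    [9.4,[9,0,9],-0.84],
    [9.4,[10.5,0,10.5],-0.98],
    [9.4,[12,0,12],-1.12],
    [9.4,[13,0,13],-1.26],
    [9.4,[13.3,0,13.5],-1.4],
  ],
)

```text
time_s: 9.05
ee_pos: [0.5976, -0.2069, 0.1313]
eef_rot: [-1.57, 0.002, -0.091]
force: [-1.2, 1.4, 0.4]
grip_width: 0.0939
```

>>> jog_arm(
  targets=[
    [9.4,[0,0,0],-0.14],
    [9.4,[0,0,0],-0.171],
    [9.4,[0,0,0],-0.171],
  ],
)

```text
time_s: 9.35
ee_pos: [0.5971, -0.2061, 0.1317]
eef_rot: [-1.57, 0.001, 0.075]
force: [-0.4, -0.6, 0.2]
grip_width: 0.0938
```

```bash
python3 - <<'E'
from h import *
report('top4.png')
p=R0-.09*XR-.20*YR;print(p,tomove([*p,.033],RHO))
E
```

```text
t 9.35 ee [ 0.5971 -0.2061  0.1317] psi 0.0752 F [-0.4 -0.6  0.2] tcp rail [-0.09120769 -0.19976489]
size (0.22938834130764008, 0.17761997878551483) ang 89.98963928222656
[[-0.17960000038146973, -0.1597999930381775], [-0.0020000000949949026, -0.1597999930381775], [-0.0020000000949949026, 0.06960000097751617], [-0.17960000038146973, 0.06960000097751617]]
[ 0.59834205 -0.20621879] [ 1.150e-01  9.898e+00 -2.300e-02 -2.000e-03]
```

View pics/top4.png

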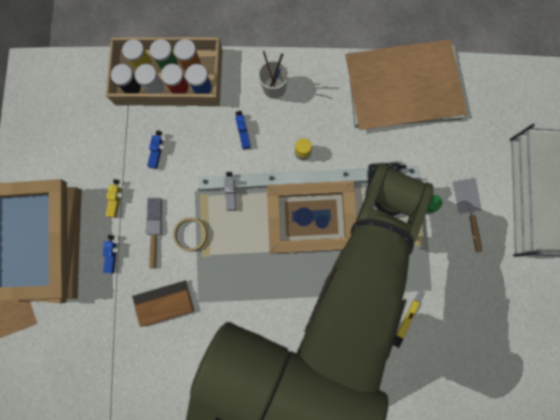

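>>> jog_arm(
  targets=[
    [9.4,[0,3,0],0],
    [9.4,[0,6,0],0],
    [9.4,[0,8.5,0],0],
    [9.4,[0,9.5,0],0],
    [9.4,[0,9.9,0],0],
    [9.4,[0,9.9,0.7],0],
    [9.4,[0,9.9,1.4],0],
    [9.4,[0,9.9,2.1],0],
    [9.4,[0,9.9,2.5],0],
  ],
)

```text
time_s: 10.3
ee_pos: [0.596, -0.1804, 0.035]
eef_rot: [-1.571, -0.001, 0.076]
force: [0.0, 0.4, 0.7]
grip_width: 0.0942
```

>>> jog_arm(
  targets=[
    [9.4,[0,0,0.3],0],
    [9.4,[0,0,0.6],0],
    [9.4,[0,0,0.9],0],
    [9.4,[0,0,1.2],0],
    [9.4,[0,0,1.5],0],
    [9.4,[0,0,1.8],0],
    [9.4,[0,0,2.1],0],
    [9.4,[0,0,2.4],0],
    [9.4,[0,0,2.7],0],
    [9.4,[0,0,3.0],0],
  ],
)

```text
time_s: 11.3
ee_pos: [0.5935, -0.1512, 0.0344]
eef_rot: [-1.571, -0.0, 0.075]
force: [-0.1, -4.5, 2.7]
grip_width: 0.094
```

```bash
python3 - <<'E'
from h import *
report()
E
```

```text
t 11.3 ee [ 0.5935 -0.1512  0.0344] psi 0.075 F [-0.1 -4.5  2.7] tcp rail [-0.09065728 -0.14477356]
size (0.21308963000774384, 0.17765775322914124) ang 89.93085479736328
[[-0.17970000207424164, -0.12110000103712082], [-0.0020000000949949026, -0.12129999697208405], [-0.0017999999690800905, 0.09179999679327011], [-0.1793999969959259, 0.09200000017881393]]
```

>>> jog_arm(
  targets=[
    [9.4,[0,0,0.3],0],
    [9.4,[0,0,0.6],0],
    [9.4,[0,0,0.9],0],
    [9.4,[0,0,1.2],0],
    [9.4,[0,0,1.5],0],
    [9.4,[0,0,1.8],0],
    [9.4,[0,0,2.1],0],
    [9.4,[0,0,2.4],0],
    [9.4,[0,0,2.7],0],
    [9.4,[0,0,3.0],0],
  ],
)

```text
time_s: 12.35
ee_pos: [0.5913, -0.1214, 0.0343]
eef_rot: [-1.571, -0.0, 0.075]
force: [-0.5, -5.1, 3.6]
grip_width: 0.0938
```

>>> jog_arm(
  targets=[
    [9.4,[0,0,0.3],0],
    [9.4,[0,0,0.6],0],
    [9.4,[0,0,0.9],0],
    [9.4,[0,0,1.2],0],
    [9.4,[0,0,1.5],0],
    [9.4,[0,0,1.8],0],
    [9.4,[0,0,2.1],0],
    [9.4,[0,0,2.4],0],
    [9.4,[0,0,2.6],0],
    [9.4,[0,0,2.8],0],
  ],
)

```text
time_s: 13.35
ee_pos: [0.5891, -0.0934, 0.0343]
eef_rot: [-1.571, -0.0, 0.075]
force: [-0.5, -5.2, 3.3]
grip_width: 0.0936
```

```bash
python3 - <<'E'
from h import *
report()
E
```

```text
t 13.35 ee [ 0.5891 -0.0934  0.0343] psi 0.075 F [-0.5 -5.2  3.3] tcp rail [-0.09066598 -0.08685351]
size (0.13527822494506836, 0.08700751513242722) ang 89.92919921875
[[-0.13650000095367432, -0.03350000083446503], [-0.0494999997317791, -0.03359999880194664], [-0.049400001764297485, 0.10159999877214432], [-0.1363999992609024, 0.10180000215768814]]
```

>>> jog_arm(
  targets=[
    [9.4,[0,0,0.1],0],
    [9.4,[0,0,0.2],0],
    [9.4,[0,0,0.3],0],
    [9.4,[0,0,0.4],0],
  ],
)

```text
time_s: 13.8
ee_pos: [0.5888, -0.0896, 0.0343]
eef_rot: [-1.571, -0.0, 0.075]
force: [-0.4, -5.8, 2.6]
grip_width: 0.0939
```

>>> jog_arm(
  targets=[
    [9.4,[0,0,0.07],0],
    [9.4,[0,0,0.14],0],
  ],
)

```text
time_s: 14.0
ee_pos: [0.5887, -0.0882, 0.0343]
eef_rot: [-1.571, -0.0, 0.075]
force: [-1.1, -5.5, 2.8]
grip_width: 0.094
```

>>> jog_arm(
  targets=[
    [9.4,[0,0,0.07],0],
    [9.4,[0,0,0.14],0],
  ],
)

```text
time_s: 14.2
ee_pos: [0.5887, -0.0875, 0.0343]
eef_rot: [-1.572, -0.0, 0.075]
force: [0.7, -13.4, 1.5]
grip_width: 0.0941
```

Contact with the stop came at TCP rail y of about -0.081, as predicted. One more small press, then withdraw and look.

>>> jog_arm(
  targets=[
    [9.4,[0,0,0.05],0],
    [9.4,[0,0,0.05],0],
  ],
)

```text
time_s: 14.4
ee_pos: [0.5887, -0.0874, 0.0343]
eef_rot: [-1.573, -0.0, 0.075]
force: [0.5, -13.6, 3.3]
grip_width: 0.0942
```

>>> jog_arm(
  targets=[
    [9.4,[0,0,-0.5],0],
    [9.4,[0,0,-1.5],0],
    [9.4,[0,0,-3],0],
    [9.4,[0,-1,-4],0],
    [9.4,[0,-4,-4],0],
    [9.4,[0,-7,-5],0],
    [9.4,[0,-10,-7],0],
    [9.4,[0,-10,-10],0],
    [9.4,[0,-10,-12],0],
  ],
)

```text
time_s: 15.3
ee_pos: [0.5977, -0.2082, 0.1357]
eef_rot: [-1.572, -0.002, 0.074]
force: [1.0, 0.6, -0.4]
grip_width: 0.0941
```

```bash
sed -i 's/m\[:, :245\]=0/m[:, :200]=0/' h.py; python3 - <<'E'
from h import *
c=report()
im=cv2.resize(c['img'][150:280,190:390,::-1],None,fx=4,fy=4,interpolation=cv2.INTER_CUBIC)
cv2.imwrite('pics/crop5.png',cv2.convertScaleAbs(im,alpha=1.5))
E
```

```text
t 15.3 ee [ 0.5977 -0.2082  0.1357] psi 0.0741 F [ 1.   0.6 -0.4] tcp rail [-0.09076173 -0.20188039]
size (0.22830215096473694, 0.17799058556556702) ang 89.97062683105469
[[-0.17990000545978546, -0.0723000019788742], [-0.0020000000949949026, -0.07240000367164612], [-0.0017999999690800905, 0.1559000015258789], [-0.17980000376701355, 0.15600000321865082]]
```

View pics/crop5.png

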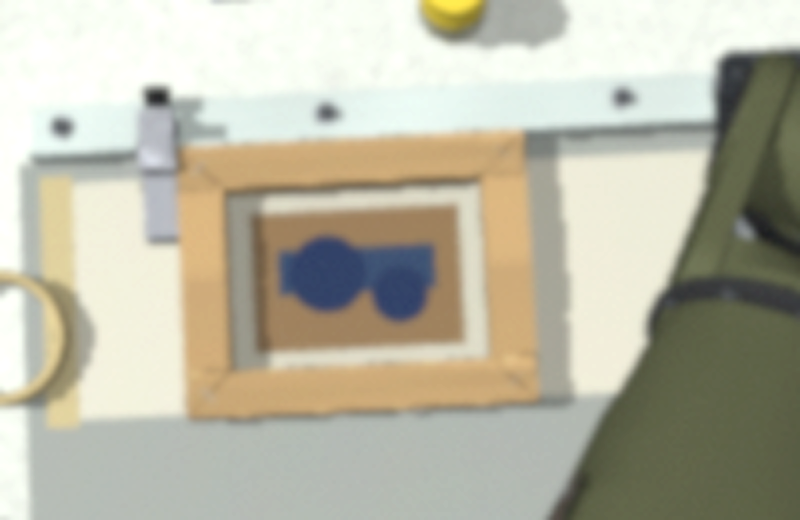

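The crop shows the frame's end tight against the grey stop at crop (178,190), and its far side along the rail from (180,148) to (525,133), with no gap visible. The measured far edge (-1.8 and -2.0 mm) matches its reading when it was pressed on the rail at 22 N. The gripper is clear, so I'm handing in.

```bash
python3 -c "
from station import ctrl
print(ctrl.hand_in())"
```

```text
the job is handed in; nothing more can be done
None
```

The screen is in register: its far long side lies along the rail and its left end butts against the steel stop. The job was handed in at about 15 s of the 64 s allowed.

I pushed the near bar with both open fingertips, turning the screen square and moving it up to the rail. I then pushed its right end along the rail to the stop. The fingers touched only the outer sides of the wood.

**Last checks:**
- **Rail:** after I withdrew, the far corners measured 1.8 and 2.0 mm short of the rail. The far edge gave the same reading just after the 22 N press on the rail, so I take it as camera calibration and pixel offset, not a real gap. Skew was about 0.5 mrad.
- **Stop:** contact came where predicted, with the push force rising from about 5 N to 13 N. The left end measured 156 mm along the rail against the stop face at about 157 mm, which is within calibration.
- **Other objects:** nothing else appeared to have moved in the pictures I viewed, though I did not measure the other objects. The gripper was clear of everything at hand-in.

I did not press the screen on the rail again after the slide to the stop. None of the checks failed.

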